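# Lean a coated test panel in its stand

### The arm

A 7-joint arm with a two-finger parallel gripper is mounted at the origin on a cart in front of the work surface, level with it; the furniture and walls round the work are solid. World frame = base frame: x ahead of the robot, y to its left, z up, the work surface at z = 0. Lengths are in mm, angles in degrees, forces in N, time in s.
With the tool pointing down it reaches from about 375 to 925 mm from the base axis. Payload 3.1 kg.
Tool frame: the origin (TCP) lies between the finger pads; the fingertips stand 25 mm ahead of it and the grasp point (between the pads) lies 6 mm ahead of it; z points along the fingers, y is the direction in which the jaws open and shut (so a half turn about z gives the same grasp; the last joint's range is limited). The gripper opens to 85 mm and grips with 20 to 120 N. Pads are 22 mm wide; open, the fingers measure 114 mm over their backs; the gripper's body (76 mm by 85 mm) begins 54 mm behind the grasp point. The pads swing forward as they close: fully open they stand 13 mm farther back than shut.
Start: joints at [-80.203, 21.939, 2.515, 91.553, -1.026, 66.532, -2.859], TCP at [172.601, 626.668, 256.269] pointing down, gripper open.
Joint ranges: [-149.38, 149.38], [-23.57, 123.04], [-84.95, 90], [0, 143.3], [-89.99, 269.99], [3.08, 112.72], [-163.45, 163.45]. Speed limits (degrees/s): [159.86, 159.86, 180, 180, 180, 180, 180].

### API

Orientations are given as [roll, pitch, yaw] about the fixed x, y, z axes, in that order (R = Rz(yaw) Ry(pitch) Rx(roll)).
In Python, from station import manip gives the robot as it stands.
- The arm moves only by the tool arm_command, never from a script. Its argument "rows" is text: rows parted by semicolons, each of 6 numbers parted by spaces: the shift along the tool's x, y, z in m, then the turn, a rotation vector about the tool's x, y, z in degrees. In form: tx ty tz ax ay az; .... A call has 1 to 10 rows; each row is the pose to reach, as a shift and turn from the pose commanded when the call began, along the tool's axes at that moment; what a row does not reach only later rows make up. A row lasts 1/12 s, in which the tool goes at most 41.7 mm and 7.16 degrees, less where a joint would pass 70% of its speed; a pose out of reach is approached as far as the arm can. A call with a gripper value outside its range is refused whole. "grip" is the finger opening in m, from 0 to 0.0854, set as the call begins (left out, the last holds). The fingers move at their own pace and stop on an object; the grip force is fixed at half the most. Time passes only in rows, so rows that repeat a pose let the fingers close. It gives the time, the measured TCP pose, the force and the opening at its end, in the units of the state.
- manip.get_state(): the state, without advancing time (a new reading comes with each control period).
- manip.grab_frame(name): name is "side" or "top" or "wrist"; returns a dict with "color" (420x560x3 uint8, red, green, blue), "mtx" (3x3 intrinsics, pixels), "extrinsics" (4x4, takes a point from camera to world coordinates). Camera axes: x right, y down, z forward; pixel columns grow to the right and rows downward; lengths in mm; the calibration is good to about 2 mm. A picture is of the moment at which its call begins. There is no depth.
- manip.sign_off(): hands the job in, once; it reports no verdict.
The state is a dict: "time": time; "joint_positions": joint angles; "joint_vel": joint speeds; "tau": joint torques, N m; "position": TCP position; "orientation": TCP orientation; "wrist_force": force on the tool from outside, world axes, zero at the start; "moment": the same for the moment, N m; "grip_width": finger opening in mm.
Only numpy, scipy, OpenCV 4.12 (cv2) and the standard library are available. Lean on these libraries where they do the work, as an engineer would, in place of code of your own. Each camera call takes 0.05 s, during which the arm holds its last target.

### The job

Take the blue test panel out of the rack and lean it in the panel stand: foot on the stand's base just behind the black toe strip so that it cannot slide out, upper part resting back against the white wall, squarely and within the wall's width. Leave the red panel in its slot and do not disturb the small lens canister beside the stand.

Things in the scene. Friction and masses are not known exactly. Their poses are not given: they have to be found in the camera images.
- blue_panel: Blue coated board, 10 mm thick (its x), 60 mm wide (y), 250 mm long (z), 0.17 kg, both faces alike. Origin: centre of its lower end. It starts upright in a slot, 24 mm deep with 1 mm play, of a fixed wooden rack (70 x 220 mm, 32 mm high); pull it straight up. The two panels stand in a row along their y, 120 mm apart, in either order.
- red_panel: The same panel coated red, in the rack's other slot; to be left there. Origin: centre of its lower end.
- stand: Fixed stand. Origin: centre of underside; x points from toe strip to wall (away from robot, +-0.25 rad). Grey base 150 (x) x 170 (y) mm, top at z = 8 mm: the foot goes there. Black toe strip along y, x -47 to -35 mm, top z 22 mm. White wall along y, front face x = 33 mm, 8 mm thick, 170 mm wide, top z 158 mm. Foot at the strip, the panel leans 21 deg on the wall's top edge; 20 mm off it, 14 deg.
- lens_can: Loose canister with grey body and black screw cap, 38 mm diameter, 54 mm high, standing to the left of the stand (about 130 mm from its centre). Origin: centre of its underside.
There are look-alikes about, which are no part of the job. There is more than one size of the blue_panel; the job needs the largest.

How it is judged:
By the outcome, as a careful person would: the job done as asked, in the order asked, and still so for the second after the job is handed in, with the robot touching nothing.
It also fails if it takes over 38 s, if anything falls off the work surface, if the arm or the gripper's body presses on something with over 40 N, if the wrist force passes 120 N, or if a joint passes its speed limit or range.

## Working session

There is one attempt and no reset: what is moved stays moved. The work goes in short steps, Python scripts to look and compute and a tool call to move; the robot and the scene stay as the last step left them, time stands still between calls to the robot, and variables do not carry over. Pictures are saved under pics/ and viewed, and the job is handed in when it is done.

Besides the shell and the picture viewer there is one more tool, called after "Request:" as name(argument=value, ...) on one line, values as JSON. arm_command: Moves the arm, as the interface text tells. Its arguments: {"type":"object","properties":{"rows":{"type":"string"},"grip":{"type":"number"}},"required":["rows"]}

```bash
ls; mkdir -p pics
python3 - <<'E'
from station import manip
import cv2
s=manip.get_state(); print(s)
for n in ["side","top","wrist"]:
    f=manip.grab_frame(n); cv2.imwrite(f"pics/{n}0.png",f["color"][:,:,::-1]); print(n,f["mtx"].round(1).tolist(),f["extrinsics"].round(4).tolist())
E
```

```text
pics
{'time': 0.0, 'joint_positions': array([-80.20314892,  21.99165333,   2.5103483 ,  91.64905996,
        -1.02516569,  66.53051866,  -2.85881032]), 'joint_vel': array([-0.10390925,  0.05289515,  0.04971667,  0.00371689,  0.00103833,
        0.007694  , -0.01848093]), 'tau': array([ 1.05270517e-04, -4.33458424e+01,  1.02472566e+00, -2.49519360e+01,
        1.07673212e-02,  1.12648326e-02,  8.11780808e-06]), 'position': array([172.37618528, 625.82298359, 254.89027457]), 'orientation': array([-1.79851444e+02,  7.92962450e-03,  1.64605688e+02]), 'wrist_force': array([-0.32942057, -0.14596978,  0.7081314 ]), 'moment': array([ 0.05625106, -0.00650856,  0.00744409]), 'grip_width': 85.57742558857707}
side [[490.8, 0.0, 279.9], [0.0, 490.8, 205.2], [0.0, 0.0, 1.0]] [[0.6771, 0.5952, -0.4328, 982.5286], [0.7359, -0.5421, 0.4057, -457.4448], [0.0068, -0.5932, -0.805, 869.7247], [0.0, 0.0, 0.0, 1.0]]
top [[444.0, 0.0, 280.7], [0.0, 444.0, 211.9], [0.0, 0.0, 1.0]] [[0.0042, -0.9982, 0.0601, 485.4039], [-1.0, -0.0037, 0.0091, -52.3885], [-0.0088, -0.0601, -0.9982, 889.504], [0.0, 0.0, 0.0, 1.0]]
wrist [[328.9, 0.0, 277.3], [0.0, 328.9, 209.9], [0.0, 0.0, 1.0]] [[0.2665, 0.9201, 0.287, 98.8608], [0.9638, -0.2537, -0.0818, 646.4996], [-0.0025, 0.2984, -0.9544, 372.1232], [0.0, 0.0, 0.0, 1.0]]
```

View pics/side0.png

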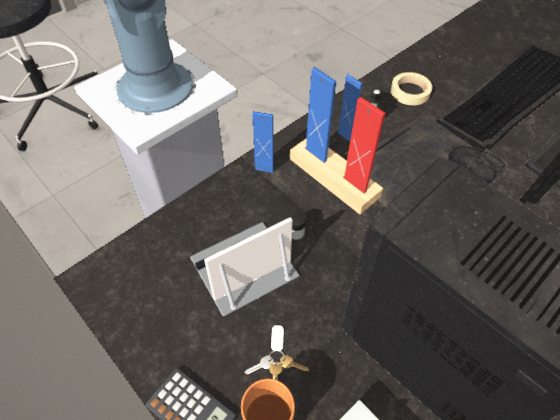

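View pics/top0.png

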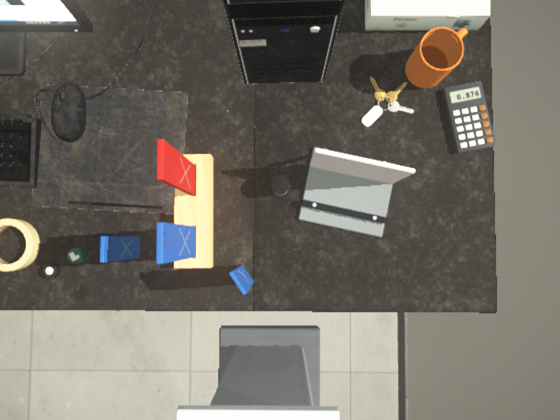

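View pics/wrist0.png

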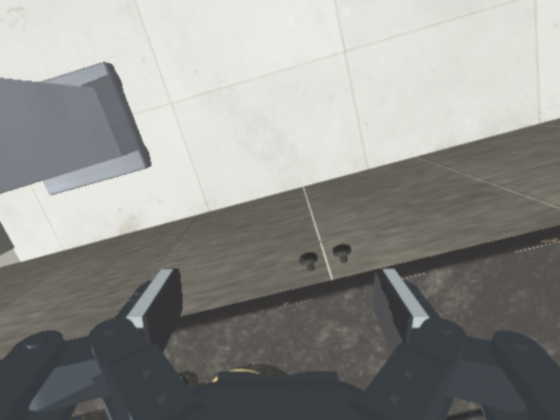

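The side and top views show the rack with a tall blue panel at the robot end and the red one at the far end. There are two smaller blue look-alikes at about (120,248) and (240,278) in the top view. The stand is at about (355,190) and the canister at about (280,185). I'll zoom in and measure.

```bash
cat > h.py <<'E'
import numpy as np, cv2
from station import manip
def ray(f,u,v):
    K=f["mtx"];T=f["extrinsics"]
    d=T[:3,:3]@np.linalg.solve(K,[u,v,1.]); return T[:3,3],d
def onz(f,u,v,z):
    o,d=ray(f,u,v); return o+d*(z-o[2])/d[2]
def proj(f,P):
    T=f["extrinsics"];p=T[:3,:3].T@(np.asarray(P,float)-T[:3,3]);q=f["mtx"]@p;return q[:2]/q[2]
def tri(fa,a,fb,b):
    o1,d1=ray(fa,*a);o2,d2=ray(fb,*b)
    A=np.stack([d1,-d2],1);s=np.linalg.lstsq(A,o2-o1,rcond=None)[0]
    p=o1+s[0]*d1;q=o2+s[1]*d2;return (p+q)/2,np.linalg.norm(p-q)
E
python3 - <<'E'
import cv2
t=cv2.imread('pics/top0.png');s=cv2.imread('pics/side0.png')
cv2.imwrite('pics/tA.png',cv2.resize(t[125:300,90:290],None,fx=4,fy=3.4286*1.0,interpolation=cv2.INTER_CUBIC)) if 0 else None
cv2.imwrite('pics/tA.png',cv2.resize(t[130:280,140:250],None,fx=4,fy=4,interpolation=cv2.INTER_CUBIC))
cv2.imwrite('pics/tB.png',cv2.resize(t[140:245,260:425],None,fx=4,fy=4,interpolation=cv2.INTER_CUBIC))
cv2.imwrite('pics/sA.png',cv2.resize(s[60:210,240:400],None,fx=4,fy=4,interpolation=cv2.INTER_CUBIC))
cv2.imwrite('pics/sB.png',cv2.resize(s[200:320,180:340],None,fx=4,fy=4,interpolation=cv2.INTER_CUBIC))
E
```

```text
(no output)
```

View pics/tA.png

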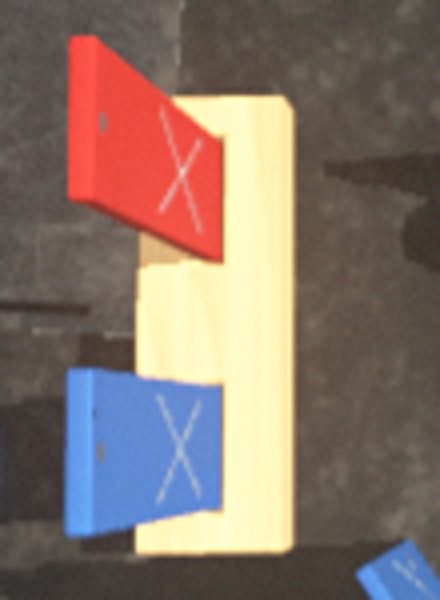

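View pics/tB.png

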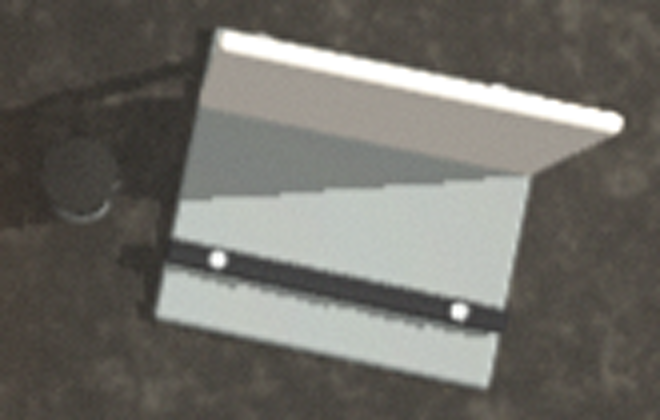

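View pics/sA.png

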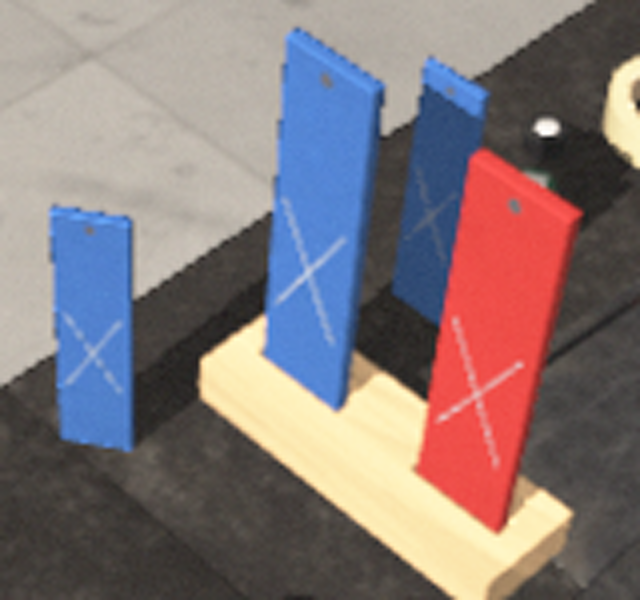

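View pics/sB.png

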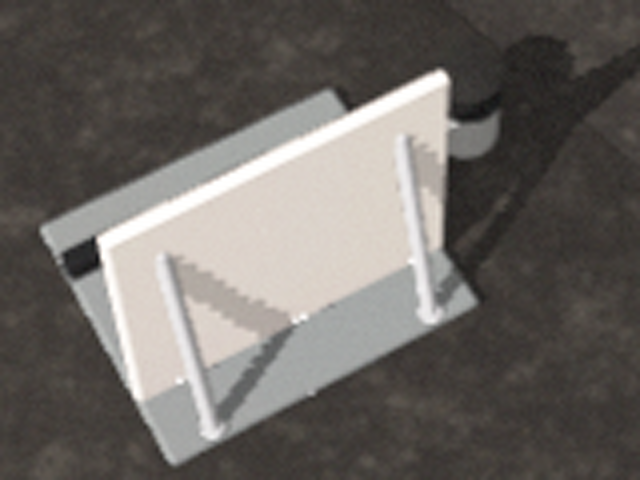

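Run:
```python
from h import *
t=manip.grab_frame('top');s=manip.grab_frame('side')
def c(x,y,ox,oy): return ((x+.5)/4-.5+ox,(y+.5)/4-.5+oy)
A=lambda x,y,z:onz(t,*c(x,y,140,130),z).round(1)
print('blue top face');
for p in [(67,368),(97,369),(67,537),(97,536)]: print(A(*p,258))
print('blue base at rack z32',A(222,384,32),A(222,510,32))
print('red top');
for p in [(70,37),(98,37),(68,200),(96,202)]: print(A(*p,258))
print('red base',A(222,136,32),A(222,262,32))
print('rack');
for p in [(294,108),(294,550),(135,552),(175,96),(285,96)]: print(A(*p,32))
B=lambda x,y,z:onz(t,*c(x,y,260,140),z).round(1)
print('stand base front',B(157,320,8),B(490,388,8))
print('wall top back edge',B(217,30,158),B(624,116,158),'front edge',B(222,50,158),B(617,132,158))
print('strip top',B(168,266,22),B(172,240,22),B(500,330,22),B(506,307,22))
print('wall base R front',B(530,175,8))
print('can',B(80,175,54))
# triangulate side
S=lambda x,y,ox,oy:c(x,y,ox,oy)
sa=lambda x,y:S(x,y,240,60); sb=lambda x,y:S(x,y,180,200)
print('blue top near right corner', tri(t,c(97,369,140,130),s,sa(380,95)))
print('blue top face left', tri(t,c(97,536,140,130),s,sa(288,42)))
print('side blue plane258',[onz(s,*sa(*p),258).round(1) for p in [(291,30),(288,42),(380,95),(383,83)]])
print('side red 258',[onz(s,*sa(*p),258).round(1) for p in [(482,150),(472,160),(573,222),(580,212)]])
print('side wall top',[onz(s,*sb(*p),158).round(1) for p in [(100,243),(445,72),(106,250),(447,84)]])
print('side base',[onz(s,*sb(*p),8).round(1) for p in [(42,230),(176,462),(476,300),(332,92)]])
print('side blue bottom',[onz(s,*sa(*p),32).round(1) for p in [(265,357),(342,410)]])
```

```text
blue top face
[508.8 130.6 258. ]
[508.5 119.9 258. ]
[448.9 129.3 258. ]
[449.3 118.7 258. ]
blue base at rack z32 [509.8 120.8  32. ] [449.1 119.8  32. ]
red top
[628.3 132.  258. ]
[628.3 121.9 258. ]
[569.1 131.5 258. ]
[568.4 121.4 258. ]
red base [630.7 122.7  32. ] [569.  121.7  32. ]
rack
[644.6  87.7  32. ]
[430.1  84.8  32. ]
[428.8 161.4  32. ]
[650.4 146.   32. ]
[650.5  92.2  32. ]
stand base front [523.2 -80.6   8. ] [ 490.1 -245.3    8. ]
wall top back edge [ 637.6 -100.6  158. ] [ 602.  -268.9  158. ] front edge [ 629.2 -102.6  158. ] [ 595.3 -266.   158. ]
strip top [549.  -85.5  22. ] [561.8 -87.5  22. ] [ 518.3 -247.4   22. ] [ 529.6 -250.4   22. ]
wall base R front [ 596.2 -266.2    8. ]
can [589.7 -42.6  54. ]
blue top near right corner (array([509.81026463, 121.97845637, 256.01990982]), np.float64(3.878003054777972))
blue top face left (array([449.74833967, 121.19691224, 252.5089091 ]), np.float64(2.554678980243623))
side blue plane258 [array([449.6, 124.7, 258. ]), array([455.1, 117.2, 258. ]), array([512.2, 122. , 258. ]), array([507.2, 129.3, 258. ])]
side red 258 [array([570.7, 128.9, 258. ]), array([572.2, 120.4, 258. ]), array([630.3, 123.3, 258. ]), array([628.2, 130.7, 258. ])]
side wall top [array([ 599.4, -268.4,  158. ]), array([ 633. , -102.9,  158. ]), array([ 603.7, -268.6,  158. ]), array([ 638.3, -106.7,  158. ])]
side base [array([ 492.9, -245.6,    8. ]), array([ 636.2, -274. ,    8. ]), array([ 669.5, -111.2,    8. ]), array([528.3, -81.5,   8. ])]
side blue bottom [array([453.3, 119. ,  32. ]), array([511.8, 122.8,  32. ])]
```

Measurements agree to about 2–3 mm between the two views:
- **Blue panel:** centre (480,125), top at z≈258, width along world x with yaw about +0.8°.
- **Stand:** centre (581,-178.5), yaw about -11.8°.
- **Canister:** (590,-43).

Next I'll write the move calculator and approach the panel.

```bash
cat >> h.py <<'E'
from scipy.spatial.transform import Rotation as Ro
def Rs(s): return Ro.from_euler('xyz',s['orientation'],degrees=True)
def delta(pos,R,s=None):
    s=s or manip.get_state(); R0=Rs(s)
    t=R0.inv().apply(np.asarray(pos,float)-s['position'])/1000
    r=(R0.inv()*R).as_rotvec(degrees=True)
    print('shift m',t.round(4),'turn',r.round(2),'| dist',round(np.linalg.norm(t)*1000),'ang',round(np.linalg.norm(r),1))
def down(yaw): return Ro.from_euler('xyz',[180,0,yaw],degrees=True)
PSI=-11.8; C=np.array([581,-178.5,0.])
def stand(p): # stand->world
    return C+Ro.from_euler('z',PSI,degrees=True).apply(p)
def tilt(th): # tool orientation at stand, leaning th
    t=np.radians(th);c,s_=np.cos(t),np.sin(t)
    M=np.array([[0,c,-s_],[1,0,0],[0,-s_,-c]])
    return Ro.from_euler('z',PSI,degrees=True)*Ro.from_matrix(M)
E
python3 - <<'E'
from h import *
delta([173,626,345],down(164.6)); delta([480,125,345],down(180.8)); delta([480,125,235],down(180.8))
E
```

```text
shift m [-0.0005 -0.0002 -0.0894] turn [-0.07  0.    0.  ] | dist 89 ang 0.1
shift m [-0.4295 -0.4018 -0.0889] turn [-7.00e-02 -1.00e-02 -1.62e+01] | dist 595 ang 16.2
shift m [-0.4295 -0.4016  0.0211] turn [-7.00e-02 -1.00e-02 -1.62e+01] | dist 588 ang 16.2
```

Request:
arm_command(rows="0 0 -0.04 0 0 0; 0 0 -0.08 0 0 0; -0.03 -0.027 -0.09 0 0 -2; -0.06 -0.055 -0.09 0 0 -4; -0.09 -0.083 -0.09 0 0 -6; -0.12 -0.11 -0.09 0 0 -8; -0.15 -0.138 -0.09 0 0 -10; -0.18 -0.166 -0.09 0 0 -12; -0.21 -0.194 -0.09 0 0 -14; -0.24 -0.222 -0.09 0 0 -16", grip=0.085)

```text
time: 1.08
position: [345.7, 346.9, 346.4]
orientation: [180.0, 0.0, -179.3]
wrist_force: [1.2, -0.9, 0.1]
grip_width: 85.2
```

Run:
```python
from h import *
delta([480,125,345],down(180.8));print(manip.get_state()['joint_positions'].round(1))
```

```text
shift m [-0.1316 -0.2235  0.0013] turn [ 0.03  0.   -0.09] | dist 259 ang 0.1
[-62.1  -0.2  12.2 107.    0.   73.1  40.8]
```

Request:
arm_command(rows="-0.02 -0.034 0 0 0 0; -0.04 -0.068 0 0 0 0; -0.06 -0.102 0 0 0 0; -0.08 -0.136 0 0 0 0; -0.1 -0.17 0 0 0 0; -0.12 -0.204 0 0 0 0; -0.132 -0.224 0.001 0 0 0; -0.132 -0.224 0.001 0 0 0; -0.132 -0.224 0.001 0 0 0")

```text
time: 1.83
position: [479.9, 124.4, 345.3]
orientation: [180.0, -0.0, -179.7]
wrist_force: [-0.6, -0.4, -0.7]
grip_width: 85.0
```

Run:
```python
from h import *
s=manip.get_state()
delta([480,125,345],down(180.8),s);delta([480,125,235],down(180.8),s);print(s['joint_positions'].round(1),s['position'])
f=manip.grab_frame('wrist');cv2.imwrite('pics/w1.png',f['color'][:,:,::-1])
for p in [(450,120,258),(510,120,258),(450,130,258),(510,130,258)]: print(proj(f,p).round(1))
```

```text
shift m [-0.0001  0.0006  0.0003] turn [ 0.02 -0.01 -0.47] | dist 1 ang 0.5
shift m [-1.000e-04  5.000e-04  1.103e-01] turn [ 0.02 -0.01 -0.47] | dist 110 ang 0.5
[-47.3  -0.   28.3 107.   -0.   73.   71.3] [479.88880306 124.44893689 345.29165993]
[270.4 183.7]
[270.5 268.8]
[286.1 183.8]
[285.  268.9]
```

View pics/w1.png

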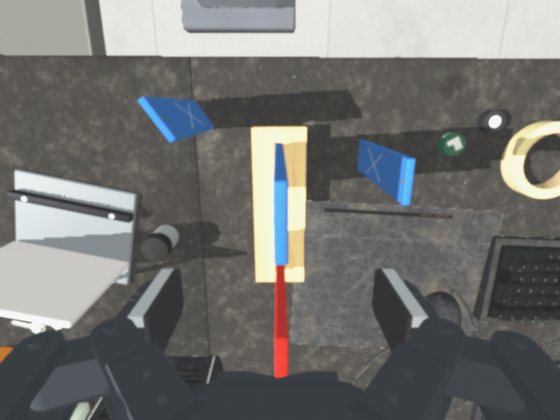

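The wrist view shows the blue panel's top edge at columns 274–287, rows 180–265. It is midway between the fingers and within about 2 mm of the prediction, so I'll descend and grip.

Request:
arm_command(rows="0 0.001 0.03 0 0 -0.5; 0 0.001 0.06 0 0 -0.5; 0 0.001 0.09 0 0 -0.5; 0 0.001 0.11 0 0 -0.5; 0 0.001 0.11 0 0 -0.5")

```text
time: 2.3
position: [474.6, 128.6, 230.4]
orientation: [-179.8, -0.6, -178.6]
wrist_force: [0.2, 0.4, -0.3]
grip_width: 85.1
```

Request:
arm_command(rows="0 0 0 0 0 0; 0 0 0 0 0 0; 0 0 0 0 0 0; 0 0 0 0 0 0; 0 0 0 0 0 0; 0 0 0 0 0 0; 0 0 0 0 0 0; 0 0 0 0 0 0", grip=0)

```text
time: 2.97
position: [480.2, 127.3, 236.3]
orientation: [180.0, 0.1, -178.9]
wrist_force: [-0.5, -0.7, 4.0]
grip_width: 9.3
```

Request:
arm_command(rows="0 0 -0.01 0 0 0; 0 0 -0.025 0 0 0; 0 0 -0.045 0 0 0; 0 0 -0.07 0 0 0; 0 0 -0.1 0 0 0; 0 0 -0.13 0 0 0; 0 0 -0.16 0 0 0; 0 0 -0.18 0 0 0; 0 0 -0.19 0 0 0; 0 0 -0.19 0 0 0")

```text
time: 3.8
position: [480.2, 127.5, 427.7]
orientation: [179.9, 0.2, -178.9]
wrist_force: [-0.4, 0.9, -1.9]
grip_width: 9.4
```

Run:
```python
from h import *
s=manip.get_state();print(s['position'],s['orientation'],s['joint_positions'].round(1),s['wrist_force'])
for n in ['side','top']:
    f=manip.grab_frame(n);cv2.imwrite(f'pics/{n}1.png',f['color'][:,:,::-1])
# path targets: above the stand foot location, upright
R0=tilt(0)
p=stand([-24.8,0,0]); print(p)
delta([p[0],p[1],430],R0,s)
```

```text
[480.19400331 127.52934007 427.66993119] [ 179.87662086    0.21498539 -178.90410537] [-48.1  -2.5  27.8  99.6   1.1  82.4  70.6] [-0.37281602  0.89435212 -1.88810192]
[ 556.72408876 -173.42849791    0.        ]
shift m [-0.0708 -0.3024 -0.0027] turn [2.800e-01 4.000e-02 1.029e+02] | dist 311 ang 102.9
```

View pics/side1.png

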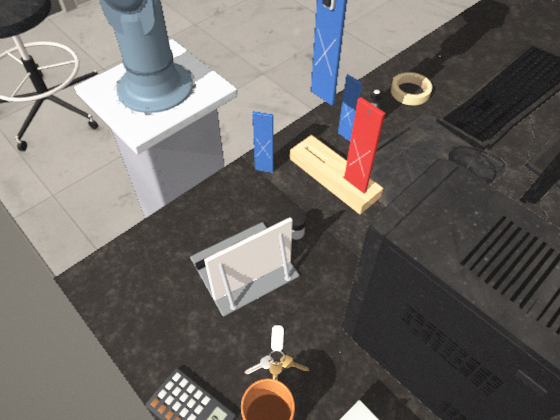

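Only the blue panel was lifted. It hangs straight, and red is still seated in its slot. Next I'll carry it towards the stand while turning.

Request:
arm_command(rows="-0.003 -0.01 0 0 0 5; -0.006 -0.03 0 0 0 12; -0.01 -0.05 0 0 0 19; -0.016 -0.075 0 0 0 26; -0.022 -0.1 0 0 0 33; -0.028 -0.125 0 0 0 40; -0.034 -0.15 0 0 0 47; -0.04 -0.175 0 0 0 54; -0.046 -0.2 0 0 0 61; -0.052 -0.225 0 0 0 68")

```text
time: 4.73
position: [534.5, -97.6, 422.4]
orientation: [-179.7, -0.1, 112.8]
wrist_force: [0.3, -0.1, -1.9]
grip_width: 9.1
```

Run:
```python
from h import *
s=manip.get_state();print(s['joint_positions'].round(1))
p=stand([-24.8,0,0]); delta([p[0],p[1],430],tilt(0),s)
```

```text
[-33.3   4.5  42.3  94.6  -3.   82.3  32.1]
shift m [-0.0785 -0.0089 -0.0077] turn [-2.900e-01 -3.000e-02  3.455e+01] | dist 79 ang 34.6
```

Request:
arm_command(rows="-0.015 -0.001 -0.001 0 0 7; -0.033 -0.003 -0.003 0 0 14; -0.05 -0.005 -0.005 0 0 21; -0.066 -0.008 -0.007 0 0 28; -0.078 -0.009 -0.008 0 0 34.5; -0.078 -0.009 -0.008 0 0 34.5; -0.078 -0.009 -0.008 0 0 34.5")

```text
time: 5.32
position: [556.9, -172.1, 430.9]
orientation: [-179.7, 0.0, 78.6]
wrist_force: [0.7, 0.5, -2.1]
grip_width: 9.4
```

Run:
```python
from h import *
s=manip.get_state();print(s['position'],s['orientation'],s['joint_positions'].round(1))
print(tilt(0).as_euler('xyz',degrees=True))
L=222
def tcp(th,xf,zlift): # foot centre x in stand
    t=np.radians(th); zc=8+5*np.sin(t)+zlift
    return stand([xf+(L+6)*np.sin(t),0,zc+(L+6)*np.cos(t)])
for th,xf,z in [(19,-25,150),(19,-25,30),(19.3,-25,0)]:
    p=tcp(th,xf,z);print(p); delta(p,tilt(th),s)
for n in ['side','top','wrist']:
    f=manip.grab_frame(n);cv2.imwrite(f'pics/{n}2.png',f['color'][:,:,::-1])
```

```text
[ 556.94481978 -172.05838753  430.94744514] [-1.79738940e+02  3.34632041e-02  7.86418458e+01] [-28.2  11.3  48.9  88.9  -8.5  83.9   9.6]
[180.    0.   78.2]
[ 629.1891905  -188.5672464   375.20607601]
shift m [-0.0019  0.0743  0.0554] turn [18.74  0.11  0.43] | dist 93 ang 18.7
[ 629.1891905  -188.5672464   255.20607601]
shift m [-0.0019  0.0749  0.1754] turn [18.74  0.11  0.43] | dist 191 ang 18.7
[ 630.29310068 -188.79786526  224.83918892]
shift m [-0.0018  0.0761  0.2058] turn [19.04  0.11  0.43] | dist 219 ang 19.0
```

View pics/side2.png

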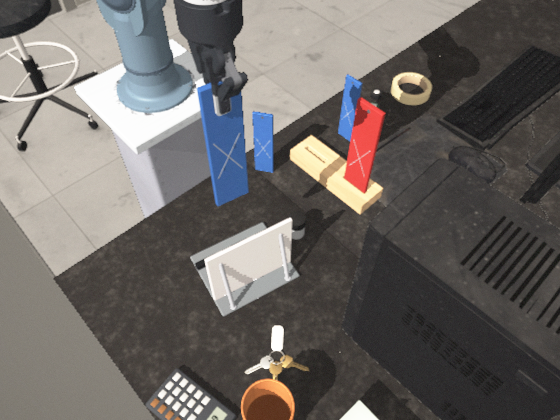

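View pics/top2.png

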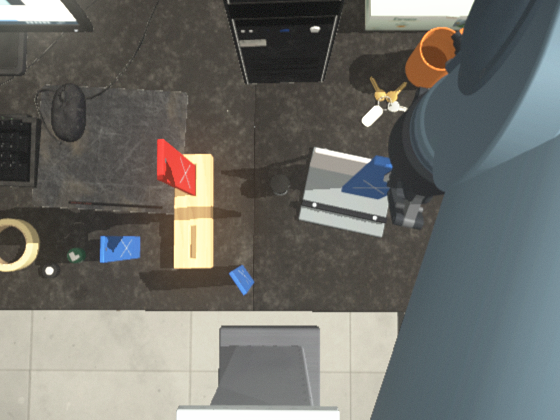

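Run:
```python
from h import *
im=cv2.imread('pics/side2.png');cv2.imwrite('pics/s2z.png',cv2.resize(im[70:220,180:320],None,fx=4,fy=4,interpolation=cv2.INTER_CUBIC))
im=cv2.imread('pics/top2.png');cv2.imwrite('pics/t2z.png',cv2.resize(im[130:250,290:440],None,fx=4,fy=4,interpolation=cv2.INTER_CUBIC))
```

```text
(no output)
```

View pics/s2z.png

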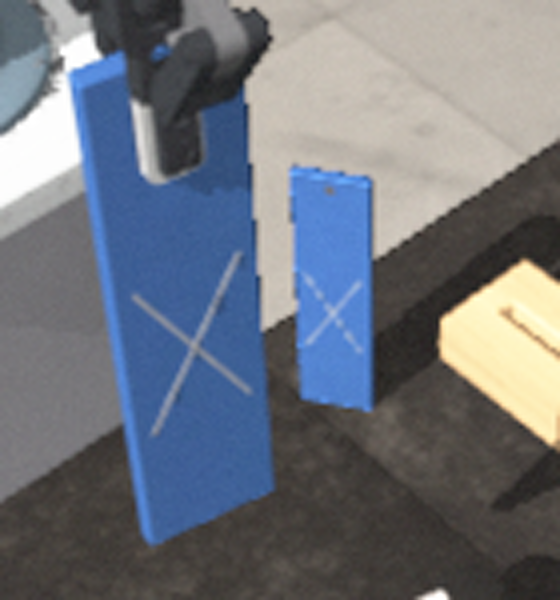

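View pics/t2z.png

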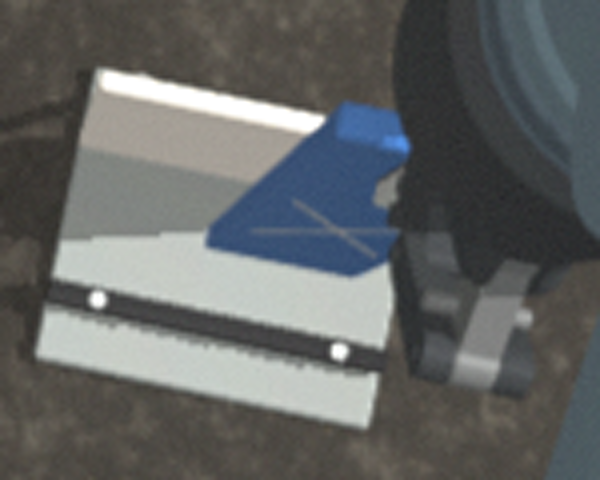

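Run:
```python
from h import *
t=manip.grab_frame('top');s=manip.grab_frame('side')
c=lambda x,y,ox,oy:((x+.5)/4-.5+ox,(y+.5)/4-.5+oy)
st=lambda p:Ro.from_euler('z',-PSI,degrees=True).apply(p-C).round(1)
for p in [(153,543),(274,488),(143,532)]:
    q=onz(s,*c(*p,180,70),203);print('side',q.round(1),st(q))
for p in [(208,246),(350,276)]:
    q=onz(t,*c(*p,290,130),203);print('top',q.round(1),st(q))
```

```text
side [ 553.9 -199.   203. ] [-22.3 -25.6 203. ]
side [ 565.8 -142.3  203. ] [-22.3  32.4 203. ]
side [ 546.5 -198.5  203. ] [-29.7 -26.7 203. ]
top [ 559.3 -140.6  203. ] [-29.   32.6 203. ]
top [ 547.8 -195.5  203. ] [-29.  -23.4 203. ]
```

The panel's bottom edge measures at stand x -29 to -20, so the foot line is as planned. It sits about 4 mm to +y and is square to the wall. Next I'll tilt it to lean above the stand.

Request:
arm_command(rows="-0.001 0.012 0.005 3 0 0; -0.002 0.027 0.013 7 0 0.2; -0.004 0.042 0.025 11 0 0.4; -0.005 0.058 0.04 15 0 0.4; -0.005 0.074 0.055 18.7 0.1 0.4; -0.005 0.074 0.055 18.7 0.1 0.4; -0.005 0.074 0.055 18.7 0.1 0.4")

```text
time: 6.15
position: [630.8, -189.4, 372.8]
orientation: [-160.9, -0.0, 78.4]
wrist_force: [-0.8, 0.8, -1.4]
grip_width: 9.7
```

```bash
cat >> h.py <<'E'
L=222
def tcp(th,xf,zlift,y=-3.):
    t=np.radians(th); zc=8+5*np.sin(t)+zlift
    return stand([xf+(L+6)*np.sin(t),y,zc+(L+6)*np.cos(t)])
E
python3 - <<'E'
from h import *
s=manip.get_state();print(s['position'],s['joint_positions'].round(1),(tilt(0).inv()*Rs(s)).as_rotvec(degrees=True).round(2))
for th,xf,z in [(19,-25,60),(19,-25,15),(19.3,-25,0)]:
    delta(tcp(th,xf,z),tilt(th),s)
for n in ['side','top']:
    f=manip.grab_frame(n);cv2.imwrite(f'pics/{n}3.png',f['color'][:,:,::-1])
im=cv2.imread('pics/side3.png');cv2.imwrite('pics/s3z.png',cv2.resize(im[100:290,160:330],None,fx=3,fy=3,interpolation=cv2.INTER_CUBIC))
E
```

```text
[ 630.84322593 -189.41405024  372.82805885] [-13.3  36.7  45.4  68.3 -19.8 102.9  17.1] [19.13 -0.03 -0.19]
shift m [-0.0025  0.027   0.0834] turn [-0.13  0.06  0.19] | dist 88 ang 0.2
shift m [-0.0025  0.0418  0.1259] turn [-0.13  0.06  0.19] | dist 133 ang 0.2
shift m [-0.0025  0.0479  0.14  ] turn [0.17 0.06 0.19] | dist 148 ang 0.3
```

View pics/s3z.png

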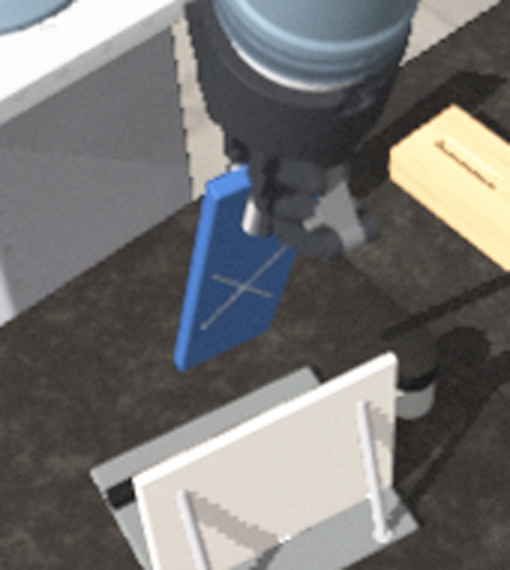

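View pics/top3.png

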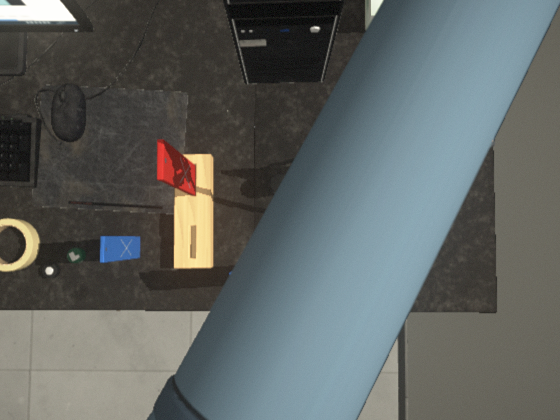

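Request:
arm_command(rows="-0.001 0.007 0.02 0 0 0.2; -0.002 0.014 0.042 0 0 0.2; -0.002 0.021 0.063 0 0 0.2; -0.002 0.028 0.084 0 0 0.2; -0.002 0.033 0.1 0 0 0.2; -0.002 0.038 0.115 0 0 0.2; -0.002 0.042 0.126 0 0 0.2; -0.002 0.042 0.126 0 0 0.2; -0.002 0.042 0.126 0 0 0.2")

```text
time: 7.0
position: [628.5, -193.0, 247.4]
orientation: [-161.4, -0.0, 78.0]
wrist_force: [0.9, 0.2, -2.0]
grip_width: 9.2
```

Run:
```python
from h import *
s=manip.get_state();print(s['position'],s['joint_positions'].round(1),(tilt(0).inv()*Rs(s)).as_rotvec(degrees=True).round(2),s['wrist_force'])
st=lambda p:Ro.from_euler('z',-PSI,degrees=True).apply(p-C).round(1)
print(st(s['position']))
for th,xf,z in [(19,-25,5),(19.3,-25,0)]:
    delta(tcp(th,xf,z),tilt(th),s)
for n in ['side','top','wrist']:
    f=manip.grab_frame(n);cv2.imwrite(f'pics/{n}4.png',f['color'][:,:,::-1])
im=cv2.imread('pics/side4.png');cv2.imwrite('pics/s4z.png',cv2.resize(im[130:310,170:330],None,fx=3,fy=3,interpolation=cv2.INTER_CUBIC))
```

```text
[ 628.52570449 -192.97013708  247.42289063] [-13.7  40.6  43.6  77.8 -22.   90.1  18.4] [18.57  0.06  0.18] [ 0.92833505  0.18839431 -1.98864301]
[ 49.5  -4.4 247.4]
shift m [0.0014 0.0052 0.0164] turn [ 0.43 -0.08 -0.17] | dist 17 ang 0.5
shift m [0.0014 0.008  0.0211] turn [ 0.73 -0.08 -0.17] | dist 23 ang 0.8
```

View pics/s4z.png

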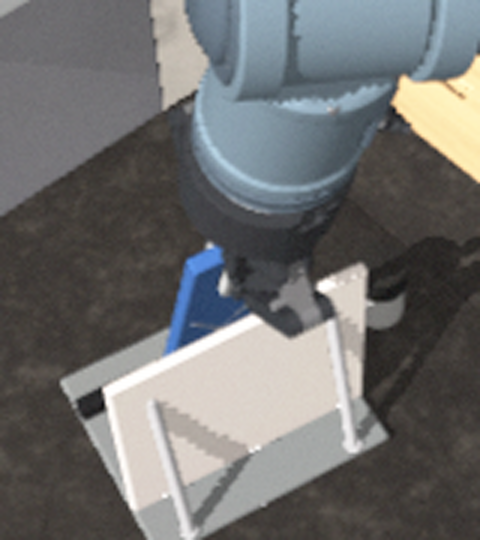

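View pics/top4.png

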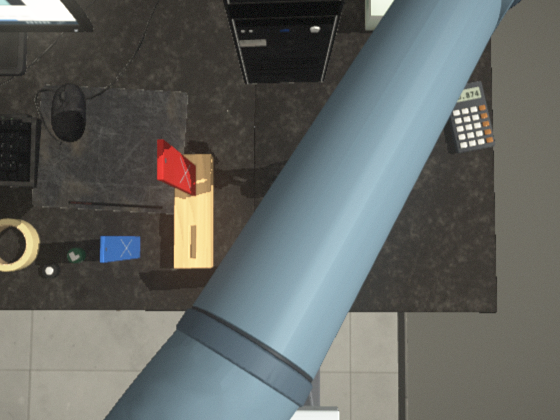

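View pics/wrist4.png

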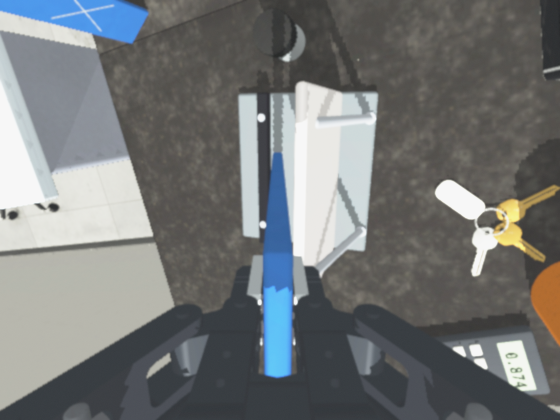

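The wrist view shows the foot between the strip (right edge at column ~270) and the wall, with the panel parallel to both. I'll lower it gently until it touches.

Request:
arm_command(rows="0 0.002 0.004 0.2 0 0; 0 0.003 0.008 0.4 0 0; 0 0.004 0.012 0.5 0 0; 0 0.005 0.015 0.5 0 0; 0 0.0055 0.0165 0.5 0 0; 0 0.0055 0.0165 0.5 0 0")

```text
time: 7.65
position: [628.1, -193.0, 227.0]
orientation: [-160.7, 0.0, 78.0]
wrist_force: [0.0, -0.1, -1.6]
grip_width: 9.4
```

Request:
arm_command(rows="0 0.0005 0.001 0 0 0; 0 0.0005 0.002 0.1 0 0; 0 0.001 0.003 0.1 0 0; 0 0.001 0.003 0.1 0 0")

```text
time: 7.98
position: [628.1, -193.3, 225.0]
orientation: [-160.6, 0.0, 78.0]
wrist_force: [-0.9, -0.1, -2.3]
grip_width: 8.9
```

Run:
```python
from h import *
s=manip.get_state();print(s['position'],(tilt(0).inv()*Rs(s)).as_rotvec(degrees=True).round(2),s['wrist_force'])
st=lambda p:Ro.from_euler('z',-PSI,degrees=True).apply(p-C).round(1)
print(st(s['position']))
delta(tcp(19.3,-25,0),tilt(19.3),s)
for n in ['side','wrist']:
    f=manip.grab_frame(n);cv2.imwrite(f'pics/{n}5.png',f['color'][:,:,::-1])
im=cv2.imread('pics/wrist5.png');cv2.imwrite('pics/w5z.png',cv2.resize(im[60:280,200:420],None,fx=2.7,fy=2.7,interpolation=cv2.INTER_CUBIC))
```

```text
[ 628.10260477 -193.28937828  225.01512611] [19.35 -0.    0.21] [-0.89697654 -0.12254355 -2.27838824]
[ 49.1  -4.8 225. ]
shift m [ 0.0018  0.0012 -0.0002] turn [-0.05 -0.03 -0.21] | dist 2 ang 0.2
```

View pics/w5z.png

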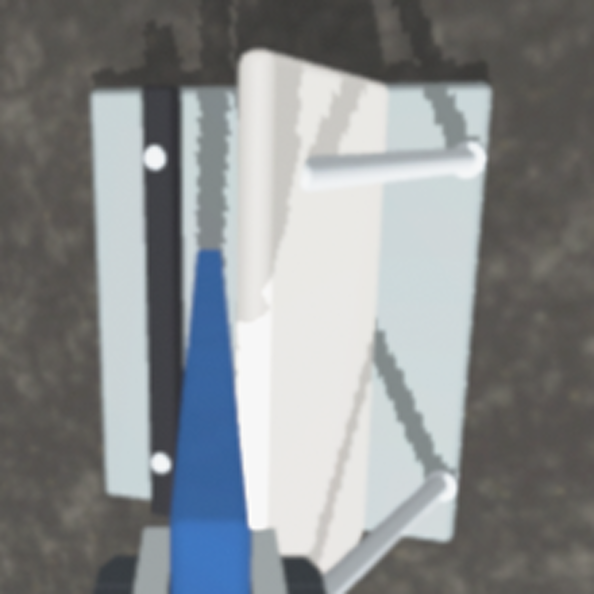

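Request:
arm_command(rows="0 0.0003 0.001 0 0 0; 0 0.0006 0.002 0 0 0; 0 0.0006 0.002 0 0 0")

```text
time: 8.33
position: [628.2, -193.3, 224.9]
orientation: [-160.7, 0.0, 78.0]
wrist_force: [-1.9, 0.3, 5.4]
grip_width: 9.2
```

Request:
arm_command(rows="0 0.0003 0.001 0 0 0; 0 0.0006 0.002 0 0 0; 0 0.0006 0.002 0 0 0")

```text
time: 8.58
position: [628.3, -193.4, 224.7]
orientation: [-160.7, 0.0, 78.0]
wrist_force: [-2.7, 1.5, 11.1]
grip_width: 9.3
```

Request:
arm_command(rows="0 0.001 -0.0015 0.3 0 0; 0 0.002 -0.0025 0.5 0 0; 0 0.003 -0.0025 0.8 0 0; 0 0.003 -0.0025 0.8 0 0")

```text
time: 8.92
position: [629.5, -193.8, 223.5]
orientation: [-159.5, 0.0, 77.9]
wrist_force: [-6.3, 2.3, 7.3]
grip_width: 9.4
```

Run:
```python
from h import *
s=manip.get_state();print(s['position'],(tilt(0).inv()*Rs(s)).as_rotvec(degrees=True).round(2),s['wrist_force'],s['moment'])
for n in ['side','wrist']:
    f=manip.grab_frame(n);cv2.imwrite(f'pics/{n}6.png',f['color'][:,:,::-1])
im=cv2.imread('pics/wrist6.png');cv2.imwrite('pics/w6z.png',cv2.resize(im[60:280,200:420],None,fx=2.7,fy=2.7,interpolation=cv2.INTER_CUBIC))
```

```text
[ 629.54252825 -193.79829617  223.49653484] [20.52  0.04  0.25] [-6.34268618  2.29223694  7.29793664] [0.59133177 1.69876381 0.01896227]
```

View pics/w6z.png

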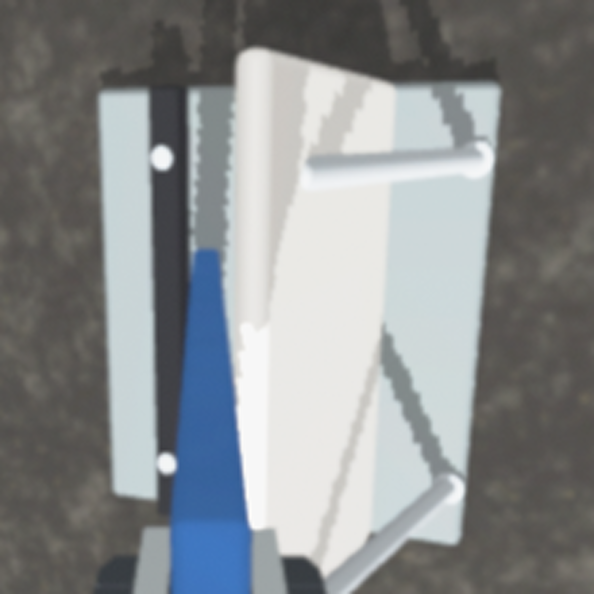

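The foot is on the base about 4 mm behind the strip, and the panel presses lightly on the wall (about 6 N). I'll release it.

Request:
arm_command(rows="0 0 0 0 0 0; 0 0 0 0 0 0; 0 0 0 0 0 0; 0 0 0 0 0 0; 0 0 0 0 0 0; 0 0 0 0 0 0", grip=0.05)

```text
time: 9.52
position: [632.1, -193.9, 222.0]
orientation: [-159.9, 0.0, 78.0]
wrist_force: [-0.1, 0.2, -0.1]
grip_width: 50.1
```

Run:
```python
from h import *
s=manip.get_state();print(s['position'],s['grip_width'],s['wrist_force'])
f=manip.grab_frame('wrist');cv2.imwrite(f'pics/wrist7.png',f['color'][:,:,::-1])
```

```text
[ 632.1308913  -193.87626929  221.95389004] 50.1330850821554 [-0.13619086  0.23905044 -0.08808584]
```

View pics/wrist7.png

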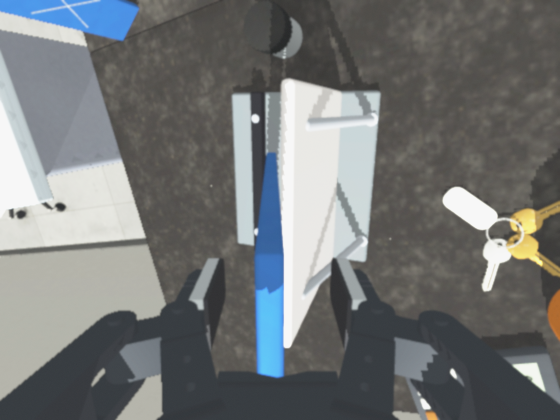

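The released panel leans on the wall edge (column ~283) and no contact force remains. I'll retract along the tool axis.

Request:
arm_command(rows="0 -0.003 -0.015 0 0 0; 0 -0.003 -0.04 0 0 0; 0 -0.003 -0.07 0 0 0; 0 -0.003 -0.1 0 0 0; 0 -0.003 -0.13 0 0 0; 0 -0.003 -0.15 0 0 0; 0 -0.003 -0.15 0 0 0")

```text
time: 10.15
position: [681.6, -205.2, 369.3]
orientation: [-160.4, 0.2, 78.1]
wrist_force: [0.0, 0.1, 1.1]
grip_width: 49.7
```

Run:
```python
from h import *
s=manip.get_state();print(s['position'],s['joint_positions'].round(1),s['wrist_force'])
delta([500,50,420],down(100),s)
f=manip.grab_frame('side');cv2.imwrite(f'pics/side8.png',f['color'][:,:,::-1])
```

```text
[ 681.62785795 -205.21263453  369.29228451] [ -8.   43.7  43.8  57.3 -23.  107.1  16.5] [0.00608557 0.07420636 1.12373719]
shift m [ 0.212  -0.2343  0.0289] turn [-19.37  -3.59 -21.74] | dist 317 ang 29.3
```

View pics/side8.png

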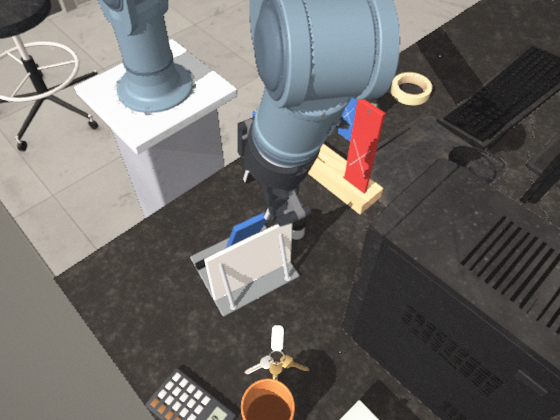

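Run:
```python
from h import *
s=manip.get_state()
delta([660,-180,440],down(78.4),s);delta([480,100,430],down(78.4),s)
```

```text
shift m [ 0.0199 -0.0487 -0.0604] turn [-19.77   0.05  -0.38] | dist 80 ang 19.8
shift m [ 0.2566 -0.2659  0.0278] turn [-19.77   0.05  -0.38] | dist 371 ang 19.8
```

Request:
arm_command(rows="0.006 -0.016 -0.02 -4 0 0; 0.012 -0.032 -0.04 -8 0 0; 0.02 -0.048 -0.06 -12 0 0; 0.044 -0.07 -0.051 -16 0 0; 0.068 -0.092 -0.042 -19.8 0 0; 0.092 -0.114 -0.033 -19.8 0 0; 0.116 -0.136 -0.024 -19.8 0 0; 0.14 -0.158 -0.016 -19.8 0 0; 0.164 -0.18 -0.007 -19.8 0 0; 0.188 -0.202 0.002 -19.8 0 0")

```text
time: 11.03
position: [530.2, 21.0, 429.5]
orientation: [-179.5, 0.1, 78.1]
wrist_force: [0.8, 0.1, -1.0]
grip_width: 50.2
```

Run:
```python
from h import *
s=manip.get_state()
delta([450,150,430],down(78.4),s)
```

```text
shift m [ 0.1096 -0.1051  0.0002] turn [-0.45  0.07 -0.35] | dist 152 ang 0.6
```

Request:
arm_command(rows="0.022 -0.021 0 0 0 0; 0.044 -0.042 0 0 0 0; 0.066 -0.063 0 0 0 0; 0.088 -0.084 0 0 0 0; 0.11 -0.105 0 0 0 0; 0.11 -0.105 0 0 0 0; 0.11 -0.105 0 0 0 0")

```text
time: 11.62
position: [450.5, 151.0, 430.1]
orientation: [-179.6, 0.1, 78.4]
wrist_force: [0.6, 0.1, -0.6]
grip_width: 49.8
```

Run:
```python
from h import *
for n in ['side','top']:
    f=manip.grab_frame(n);cv2.imwrite(f'pics/{n}9.png',f['color'][:,:,::-1])
im=cv2.imread('pics/side9.png');cv2.imwrite('pics/s9z.png',cv2.resize(im[190:320,180:340],None,fx=4,fy=4,interpolation=cv2.INTER_CUBIC))
im=cv2.imread('pics/top9.png');cv2.imwrite('pics/t9z.png',cv2.resize(im[130:250,260:440],None,fx=4,fy=4,interpolation=cv2.INTER_CUBIC))
```

```text
(no output)
```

View pics/s9z.png

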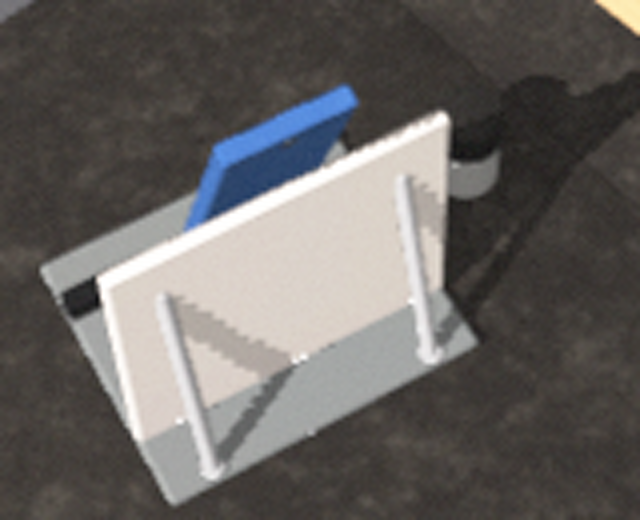

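View pics/t9z.png

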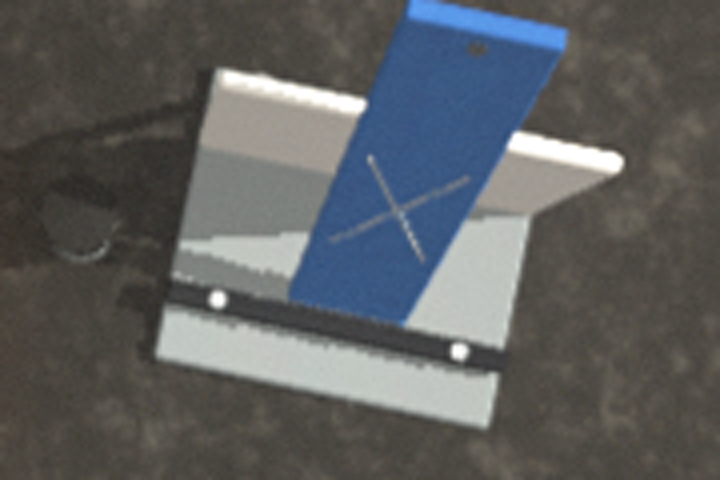

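View pics/top9.png

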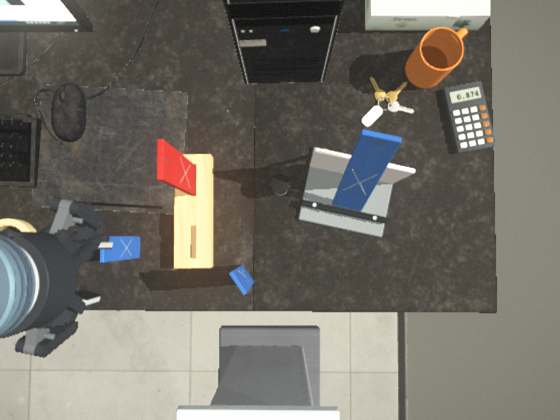

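Run:
```python
from h import *
t=manip.grab_frame('top')
c=lambda x,y:((x+.5)/4-.5+260,(y+.5)/4-.5+130)
st=lambda p:Ro.from_euler('z',-PSI,degrees=True).apply(p-C).round(1)
for n,p,z in [('foot',(290,299),11),('foot',(402,324),11),('topF',(408,20),245),('topF',(558,52),245),('can',(80,215),54),('strip rear',(290,298),22)]:
    q=onz(t,*c(*p),z);print(n,q.round(1),st(q))
s=manip.get_state();print(s['time'],s['joint_vel'].round(2))
```

```text
foot [ 553.5 -146.4   11. ] [-33.4  25.8  11. ]
foot [ 541.3 -201.7   11. ] [-34.1 -30.8  11. ]
topF [ 638.2 -164.9  245. ] [ 53.2  25.  245. ]
topF [ 626.4 -219.6  245. ] [ 52.9 -31.  245. ]
can [589.7 -42.6  54. ] [-19.3 134.8  54. ]
strip rear [ 553.2 -145.2   22. ] [-34.   26.9  22. ]
11.7667 [ 0.61  0.16  0.63 -0.72 -0.25  0.05 -0.1 ]
```

Run:
```python
from station import manip
print(manip.sign_off())
```

```text
the job is handed in; nothing more can be done
None
```

The blue panel from the rack is leaning in the stand, and I handed the job in at about 11.8 s. I gripped it near the top, pulled it straight up and set its foot down behind the toe strip. I then tilted it onto the wall, let go and moved the arm well clear.

Last checks, from the top view after release:
- **Foot:** it sits right behind the toe strip, at stand x of about -34 mm (strip rear face at -35 mm). This is nearer the strip than the 4–5 mm I planned, and within the 2 mm calibration error.
- **Lean:** the panel leans back about 20° on the wall's top edge.
- **Squareness:** the panel is square to within about 1°. It spans y of about -31 to +26 mm, well inside the wall's ±85 mm.
- **Other items:** the canister measures the same as at the start (590, -43), and the red panel is still in its slot.
- **Robot:** nothing was touching the gripper, and the wrist readings I saw stayed under 14 N.

The side and top cameras disagreed by about 2–3 mm in x, so I worked from a stand position between the two. I did not check the canister's exact position in the side view.

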